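# Weigh the sample jars and tip them into the tub

### The arm

A 6-joint arm with a two-finger parallel gripper is mounted at the origin on the work surface. World frame = base frame: x ahead of the robot, y to its left, z up, the work surface at z = 0. Lengths are in m, angles in rad, forces in N, time in s.
With the tool pointing down it reaches from about 0.225 to 0.875 m from the base axis. Payload 3.4 kg.
Tool frame: the origin (TCP) lies on the mounting face of the last link; the fingertips stand 173 mm ahead of it and the grasp point (between the pads) lies 155 mm ahead of it; z points along the fingers, y is the line along which they close (so a half turn about z gives the same grasp; the last joint's range is limited). The gripper opens to 85 mm and grips with 20 to 120 N. Pads are 22 mm wide; open, the fingers measure 114 mm over their backs; the gripper's body (76 mm by 85 mm) begins 54 mm behind the grasp point. The pads swing forward as they close: fully open they stand 13 mm farther back than shut.
Start: joints at [-1.471, 0.276, 1.505, -0, 1.361, -0.121], TCP at [0.126, -0.561, 0.405] pointing down, gripper open.
Joint ranges: [-2.89, 2.89], [-0.75, 2.08], [0.22, 2.7], [-1.18, 4.32], [0.11, 2.71], [-2.7, 2.7]. Speed limits (rad/s): [2.57, 2.57, 3.14, 3.14, 3.14, 3.14].

### API

Orientations are given as a 3x3 rotation matrix whose columns are the frame's x, y, z axes.
In Python, from workcell import sensors, viewer, close_job gives the robot as it stands.
- The arm moves only by the tool step_arm, never from a script. Its argument "motion" is one flat list of numbers, 6 for each row, row after row: the shift along the tool's x, y, z as a fraction of full scale, then the turn, a rotation vector about the tool's x, y, z as a fraction of full scale. In form: [x, y, z, ax, ay, az, x, y, z, ax, ay, az, ...]. A call has 1 to 12 rows; each row shifts and turns the commanded pose from where the row before left it, along the tool's axes as they then stand; what a row does not reach is not made up. Full scale, the value 1, is 20 cm for a shift and 90 degrees for a turn. A row lasts 1/8 s, in which the tool goes at most 62.5 mm and 10.7 degrees, less where a joint would pass 70% of its speed; a pose out of reach is approached as far as the arm can. A call with a number of a shift or a turn outside -1 to 1 is refused whole. A call with a gripper value outside its range is refused whole. "gripper" is the opening, from 0 (shut) to 1 (fully open), set as the call begins (left out, the last holds). The fingers move at their own pace and stop on an object; the grip force is fixed at half the most. Time passes only in rows, so rows that do not move let the fingers close. It gives the time, the measured TCP pose, the force, the opening and the grip force at its end, in the units of the state.
- sensors.state(): the state, without advancing time (a new reading comes with each control period).
- viewer.camera(name): name is "scene" or "top" or "wrist"; returns the picture (400x640x3 uint8, red, green, blue); there is no depth.
- viewer.get_calibration(name): a dict with "mtx" (3x3 intrinsics, pixels), "cam_to_world" (4x4, takes a point from camera to world coordinates). Camera axes: x right, y up, looking along -z (the intrinsics and any distortion apply to the point x, -y, -z); pixel columns grow to the right and rows downward; lengths in m; the calibration is good to about 2 mm. A picture is of the moment at which its call begins: read the wrist's pose just before it. get_calibration takes no time and is no camera call; for the wrist camera it gives the pose at the moment of the call.
- close_job(): hands the job in; it is judged then, once.
The state is a dict: "time": time; "joint_pos": joint angles; "dq": joint speeds; "effort": joint torques, N m; "position": TCP position; "tool_rot": TCP orientation; "wrist_force": force on the tool from outside, world axes, zero at the start; "torque": the same for the moment, N m; "finger_gap": finger opening in m; "grasp_force": force on a finger pad.
Only numpy, scipy, OpenCV 4.12 (cv2) and the standard library are available. Lean on these libraries where they do the work, as an engineer would, in place of code of your own. Each camera call takes 0.05 s, during which the arm holds its last target. There are 200 camera calls.

### The job

On the ringing-station desk, take the lid off the yellow tub by its knob and lay it flat on the desk, bring the weighing scoop down level and put every orange sample jar into it, leaving them lying there together for a couple of seconds so that the scale can read. Then tip the scoop by its red handle to 65 degrees (the green mark on the quadrant) and hold it there a moment so that all the jars slide into the tub, bring the scoop back level and put the lid back on the tub, fully home. Leave everything else on the desk where it is.

Things in the scene. Friction and masses are not known exactly. Their poses are not given: they have to be found in the camera images.
- jar0: Orange sample jar, 45 g: square body 34 x 34 x 24 mm with a round white cap (29 mm diameter, 10 mm high) on top, 34 mm tall in all. Origin: centre of its underside; z points to the cap, x and y square to the flat sides. It starts upright on the desk. Two to four jars are present; an absent one reads None.
- jar1: Orange sample jar, 45 g: square body 34 x 34 x 24 mm with a round white cap (29 mm diameter, 10 mm high) on top, 34 mm tall in all. Origin: centre of its underside; z points to the cap, x and y square to the flat sides. It starts upright on the desk. Two to four jars are present; an absent one reads None.
- jar2: Orange sample jar, 45 g: square body 34 x 34 x 24 mm with a round white cap (29 mm diameter, 10 mm high) on top, 34 mm tall in all. Origin: centre of its underside; z points to the cap, x and y square to the flat sides. It starts upright on the desk. Two to four jars are present; an absent one reads None.
- jar3: Orange sample jar, 45 g: square body 34 x 34 x 24 mm with a round white cap (29 mm diameter, 10 mm high) on top, 34 mm tall in all. Origin: centre of its underside; z points to the cap, x and y square to the flat sides. It starts upright on the desk. Two to four jars are present; an absent one reads None.
- lid: White square loose lid of the yellow tub, 130 g: plate 164 x 164 x 6 mm, below it a plug 138 x 138 x 6 mm that drops into the tub's mouth with 4 mm to spare on each side, above it a blue round knob. Origin: centre of the plug's underside; z up, x and y parallel to its sides. It starts on the tub, where the origin lies 6 mm below the rim. It fits in any of the four square ways round.
- lid_knob (a point): Grip point of the lid's knob: on the axis of the blue knob (diameter 28 mm, from 16 to 40 mm above the lid's origin), 28 mm above the lid's origin. The desk about 0.46 m ahead and 0.38 m to the left of the robot base is clear, with room for the lid.
- tub_rim (a point): Centre of the mouth of the yellow tub, at rim height, 85 mm above the desk. The tub is fixed in the stand: 158 x 158 mm outside, walls and floor 6 mm, inside 146 x 146 mm. Axes parallel to its sides and to the stand; +y points from the scoop to the tub. Its centre is 107 mm from the scoop's hinge line along +y.
- scoop (a joint): Tilt of the aluminium weighing scoop, rad: 0 is level on its stop, grows as the handle end is raised and the open end tips down over the tub; end stop at 1.5. 65 degrees is 1.134. The hinge is stiff (about 0.4 N m), so the scoop stays where it is left. It starts slightly tipped (0.1 to 0.3).
- scoop_hinge (a point): Middle of the scoop's hinge line, fixed, 80 mm above the desk. x lies along the hinge, y points to the tub, z up. Pivot posts stand at x = +-92 mm, 10 mm thick, up to 96 mm above the desk. On the +x post is a quadrant with a green mark at 65 degrees, and the scoop carries a red pointer.
- scoop_handle (a point): Centre of the scoop's red handle bar: round, 14 mm diameter, 84 mm long parallel to the hinge, on two arms at its ends, 46 mm clear of the scoop's back wall. With the scoop level it lies 215 mm from the hinge along -y and 75 mm above the hinge.
- scoop_floor (a point): Point on the scoop's floor, turning with the scoop (axes as scoop_hinge when level); with the scoop level it is 80 mm from the hinge along -y and 55 mm above it. The floor inside measures 130 mm in x, from 65 mm to either side, and in y from -85 mm (back wall) to +80 mm (open edge, towards the tub). Walls 46 mm high on both sides and at the back, 4 mm thick.
- canister: Bystander: black film canister with a grey cap, 33 mm diameter, 52 mm tall, standing among the jars. Not a sample jar. Origin: centre of its underside.
- pliers0: Bystander: ringing pliers with red handles, 160 mm long, 16 mm high, lying flat. Origin at the pivot, handles to -x.
- pliers1: Bystander: second ringing pliers, the same.
- mouse: Bystander: black computer mouse, about 78 mm long, 62 mm wide, 34 mm high. Origin on its underside.
- tube: Bystander: cardboard weighing tube, 68 mm diameter, 85 mm tall, open at the top. Origin: centre of its underside.
- notebook: Bystander: black notebook, 210 x 150 x 16 mm. Origin: centre of its underside.
- calipers: Bystander: calipers, 150 mm long, 10 mm high, lying flat. Origin near the middle of the underside.
Not all that is in view belongs to the job. What is shaped like the jar0 but blue is not meant.

How it is judged:
By the outcome, as a careful person would: the job done as asked, in the order asked, and still so for the second after the job is handed in, with the robot touching nothing.
Of jar0, jar1, jar2, jar3 only 2 to 4 are there at a start; the rules pass over those that are not, and their reading is None.
At some moment in a run one of jar0, jar1, jar2, jar3 may be knocked a few centimetres aside while the robot is not near it.
Once in a run the grip may slacken for a moment while it holds something.
It also fails if it takes over 210 s, if anything falls off the work surface, if the arm or the gripper's body presses on something with over 40 N, if the wrist force passes 120 N, or if a joint passes its speed limit or range.

## Working session

There is one attempt and no reset: what is moved stays moved. The work goes in short steps, Python scripts to look and compute and a tool call to move; the robot and the scene stay as the last step left them, time stands still between calls to the robot, and variables do not carry over. Pictures are saved under pics/ and viewed, at most 17 in all, crops included, and the job is handed in when it is done.

Besides the shell and the picture viewer there is one more tool, called in YAML: its name, and indented under it one key for each argument. step_arm: Moves the arm, as the interface text tells. Its arguments: {"type":"object","properties":{"motion":{"type":"array","items":{"type":"number"}},"gripper":{"type":"number"}},"required":["motion"]}

```bash
mkdir -p pics
cat > h.py <<'E'
import numpy as np, cv2
from workcell import sensors, viewer, close_job
def snap(n,f=None):
    im=viewer.camera(n); 
    if f: cv2.imwrite('pics/'+f,im[:,:,::-1])
    return im
def ray(n,u,v,c=None):
    c=c or viewer.get_calibration(n); K=np.array(c['mtx']);T=np.array(c['cam_to_world'])
    d=np.linalg.solve(K,[u,v,1.]); d=T[:3,:3]@(d*[1,-1,-1]); return T[:3,3],d
def onz(n,u,v,z,c=None):
    o,d=ray(n,u,v,c); return o+d*(z-o[2])/d[2]
def proj(n,p,c=None):
    c=c or viewer.get_calibration(n); K=np.array(c['mtx']);T=np.array(c['cam_to_world'])
    q=T[:3,:3].T@(np.array(p)-T[:3,3])*[1,-1,-1]; q=K@q; return q[:2]/q[2]
E
python3 - <<'E'
from h import *
for n in('scene','top'):
    snap(n,n+'0.png'); c=viewer.get_calibration(n); print(n,c)
c=viewer.get_calibration('wrist');print(c)
s=sensors.state();print(s)
E
```

```text
scene {'mtx': array([[437.6379389 ,   0.        , 318.98559155],
       [  0.        , 437.6379389 , 194.88893655],
       [  0.        ,   0.        ,   1.        ]]), 'cam_to_world': array([[ 0.77180545, -0.44115924,  0.45792453,  1.16431428],
       [ 0.63582583,  0.52812397, -0.56285929, -0.79235312],
       [ 0.00646966,  0.72557811,  0.6881094 ,  1.07333843],
       [ 0.        ,  0.        ,  0.        ,  1.        ]])}
top {'mtx': array([[412.81880697,   0.        , 319.74060218],
       [  0.        , 412.81880697, 194.88917359],
       [  0.        ,   0.        ,   1.        ]]), 'cam_to_world': array([[ 0.02654027,  0.98662841, -0.16081041,  0.34544083],
       [-0.99964075,  0.02559255, -0.00796214, -0.0071072 ],
       [-0.00374012,  0.16096396,  0.9869532 ,  1.26447022],
       [ 0.        ,  0.        ,  0.        ,  1.        ]])}
{'mtx': array([[299.36389766,   0.        , 317.85152529],
       [  0.        , 299.36389766, 200.39516517],
       [  0.        ,   0.        ,   1.        ]]), 'cam_to_world': array([[ 2.18645669e-01,  9.35439760e-01,  2.77752636e-01,
  
[... 383 characters left out ...]
        1.36069106e+00, -1.21007319e-01]), 'dq': array([-0.00071744, -0.00243686, -0.00350261, -0.00071779, -0.00191532,
        0.00203753]), 'effort': array([ 9.38906851e-04, -4.17700624e+01, -2.46405083e+01, -1.64099533e-04,
        5.71877565e-03,  2.63351325e-05]), 'position': array([ 0.1258911 , -0.56084963,  0.4039209 ]), 'tool_rot': array([[ 9.75728816e-01,  2.18982317e-01, -1.48058361e-04],
       [ 2.18982260e-01, -9.75727452e-01,  1.64618986e-03],
       [ 2.16021863e-04, -1.63865704e-03, -9.99998634e-01]]), 'wrist_force': array([ 0.2729266 , -0.34568674,  0.54760867]), 'torque': array([-0.05222108, -0.00754999, -0.02556394]), 'grasp_force': 0.0, 'finger_gap': 0.08529808634118383}
```

View pics/top0.png

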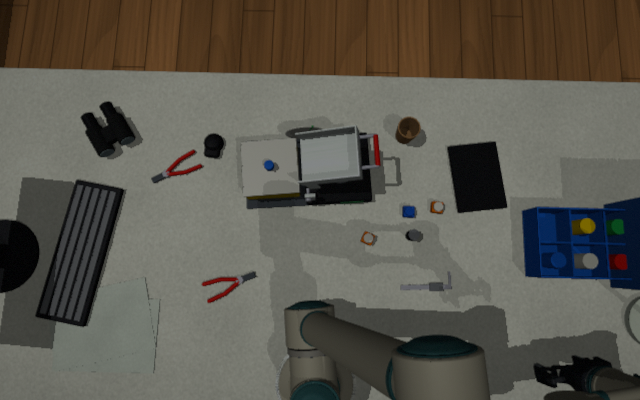

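View pics/scene0.png

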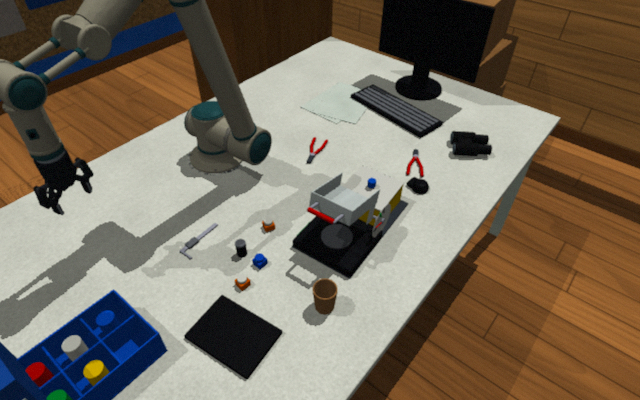

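```bash
cat >> h.py <<'E'
def blobs(im,lo,hi,amin=8):
    hsv=cv2.cvtColor(im,cv2.COLOR_RGB2HSV); m=cv2.inRange(hsv,np.array(lo),np.array(hi))
    n,_,st,ce=cv2.connectedComponentsWithStats(m)
    return [(ce[i].round(1),int(st[i,4]),tuple(int(x) for x in st[i,:4])) for i in range(1,n) if st[i,4]>=amin]
def tri(a,b):
    (o,d),(p,e)=a,b; A=np.c_[d,-e]; t=np.linalg.lstsq(A,p-o,rcond=None)[0]
    x,y=o+d*t[0],p+e*t[1]; return (x+y)/2,np.linalg.norm(x-y)
OR=((5,120,60),(18,255,255)); BL=((105,120,50),(125,255,255)); RD=((0,150,60),(4,255,255)); RD2=((175,150,60),(180,255,255))
E
python3 - <<'E'
from h import *
for n in('top','scene'):
    im=cv2.cvtColor(cv2.imread(f'pics/{n}0.png'),cv2.COLOR_BGR2RGB)
    for k,c in(('or',OR),('bl',BL),('rd',RD),('gr',((50,120,40),(80,255,255))),('ye',((20,120,60),(32,255,255)))):
        print(n,k,[(b[0].tolist(),b[1],b[2]) for b in blobs(im,*c) if b[1]<900])
    if n=='top': a=im[110:260,230:460]
    else: b=im[130:310,220:440]
cv2.imwrite('pics/c1.png',np.vstack([cv2.resize(a,(640,417),interpolation=2)])[:,:,::-1])
cv2.imwrite('pics/c2.png',cv2.resize(b,(720,589),interpolation=2)[:,:,::-1])
E
```

```text
top or [([21.0, 1.8], 59, (14, 0, 14, 5)), ([407.8, 132.9], 77, (398, 124, 22, 15)), ([434.5, 208.2], 55, (431, 201, 12, 13)), ([365.1, 239.3], 42, (361, 232, 12, 13))]
top bl [([268.5, 164.8], 72, (264, 160, 10, 11)), ([408.4, 211.3], 128, (403, 206, 12, 12))]
top rd [([376.3, 150.1], 139, (374, 135, 6, 30)), ([180.1, 159.8], 114, (166, 150, 29, 22)), ([184.7, 170.7], 116, (169, 165, 33, 11)), ([620.2, 261.5], 149, (614, 255, 13, 14)), ([218.4, 280.4], 117, (202, 278, 36, 8)), ([223.3, 292.7], 127, (208, 282, 31, 21))]
top gr [([616.2, 226.1], 191, (607, 219, 17, 16))]
top ye [([584.9, 225.4], 233, (573, 218, 22, 16))]
scene or [([17.0, 2.4], 10, (16, 0, 3, 6)), ([485.6, 2.0], 155, (463, 0, 39, 7)), ([155.9, 4.9], 19, (153, 3, 7, 5)), ([171.5, 8.2], 10, (170, 6, 4, 5)), ([73.4, 11.4], 20, (70, 8, 8, 7)), ([32.1, 23.9], 8, (30, 22, 5, 5)), ([40.7, 28.2], 12, (39, 27, 5, 4)), ([496.3, 49.6], 256, (479, 38, 34, 29)), ([42.3, 42.1], 10, (40, 41, 6, 4)), ([26.2, 44.4], 8, (25, 43, 4, 4)), ([9.9, 49.0], 12, (8, 46, 4, 7)), ([15.1, 52.5], 10, (13, 51, 5, 4)), ([407.5, 62.0], 8, (404, 61, 8, 3)), ([268.7, 226.7], 74, (262, 222, 13, 10)), ([242.5, 284.2], 93, (235, 278, 15, 13)), ([326.4, 289.8], 242, (313, 279, 24, 22))]
scene bl [([46.8, 62.6], 427, (25, 50, 49, 25)), ([371.3, 182.6], 67, (368, 178, 8, 10)), ([259.5, 260.7], 148, (253, 254, 14, 15))]
scene rd [([311.9, 144.9], 41, (310, 138, 6, 15)), ([321.2, 147.0], 39, (315, 140, 12, 13)), ([414.9, 166.1], 105, (407, 157, 16, 20)), ([320.9, 215.0], 126, (308, 208, 26, 15)), ([378.3, 224.3], 11, (376, 222, 6, 6)), ([38.6, 372.8], 331, (26, 363, 27, 23))]
scene gr [([58.2, 395.3], 183, (47, 390, 25, 10))]
scene ye [([395.3, 199.5], 122, (389, 187, 13, 25)), ([375.8, 212.2], 30, (373, 209, 7, 7)), ([364.4, 216.2], 60, (359, 210, 10, 12)), ([372.0, 221.6], 28, (369, 218, 6, 8)), ([94.7, 371.0], 417, (83, 360, 26, 26))]
```

View pics/c1.png

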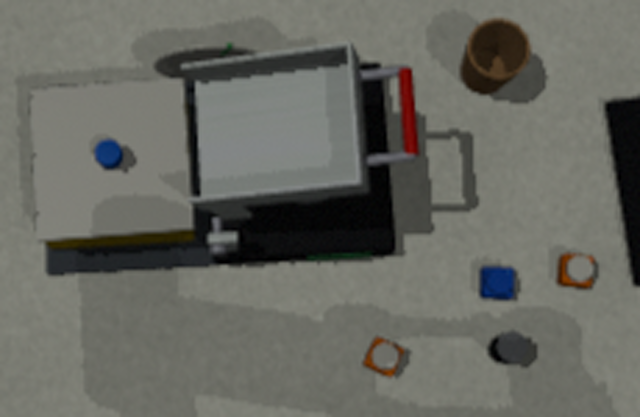

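View pics/c2.png

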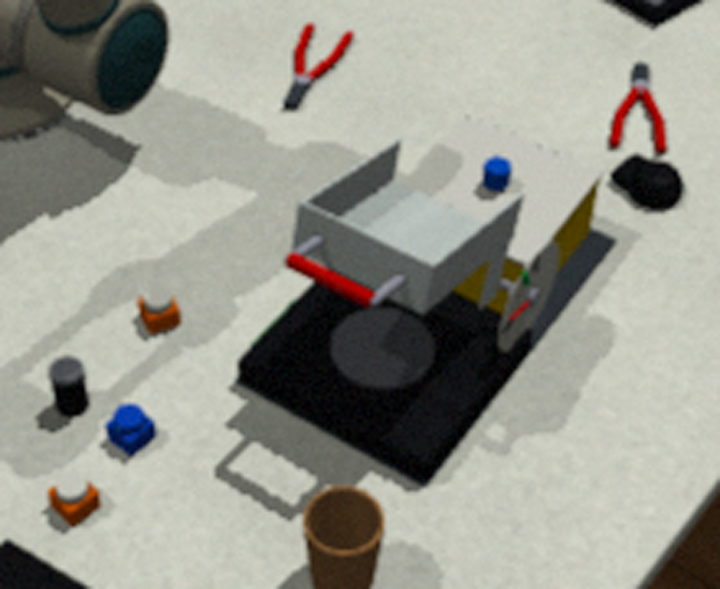

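Run:
```python
from h import *
t=lambda a,b:tri(ray('top',*a),ray('scene',*b))
k,e=t((268.5+.5,165.3),(371.3+.3,183)); print('knob',k,e)
h,e=t((376.8,150.2),(320.9,215.3)); print('handle',h,e)
d=(k-h)[:2]; y=d/np.linalg.norm(d); print('yaw',np.degrees(np.arctan2(-y[0],y[1])),np.linalg.norm(d))
hin=k[:2]-.107*y; L=(hin-h[:2])@y; print('hinge',hin,'handle rel',L,h[2]-.08, 'pred r',np.hypot(.215,.075),np.hypot(L,h[2]-.08),'tilt',np.arctan2(h[2]-.08,L)-np.arctan2(.075,.215))
# lid plate corners z=.091 (top of plate)
for uv in ((240.8,140.5),(244.4,197.3),(296.5,138),(299.5,193)): print('lidcorner',onz('top',*uv,.091))
# white caps bbox: jar whole
print('knob z.119',onz('top',269,165.3,.12))
for c,b in(((437,207.3),(242.5,281)),((368,238.3),(268.7,224))):
    print('jar',onz('top',*c,.03),onz('scene',*b,.024))
for uv in ((365.1,239.3),(434.5,208.2)): print(onz('top',*uv,.02))
```

```text
knob [0.61771543 0.15160546 0.10749296] 0.0036569140484076943
handle [ 0.64247068 -0.14472464  0.20721496] 0.003701529053054426
yaw 4.77536851562566 0.2973623174075598
hinge [0.62662312 0.04497688] handle rel 0.19036231740755977 0.12721495773624092 pred r 0.227705950734714 0.22895732650563969 tilt 0.25347879484237323
lidcorner [0.6928794  0.23911746 0.091     ]
lidcorner [0.52398529 0.21903771 0.091     ]
lidcorner [0.70467434 0.07533601 0.091     ]
lidcorner [0.54064474 0.06083739 0.091     ]
knob z.119 [0.61339481 0.1486239  0.12      ]
jar [ 0.51787846 -0.35120662  0.03      ] [ 0.52612989 -0.35367646  0.024     ]
jar [ 0.41938986 -0.14426866  0.03      ] [ 0.42795609 -0.14509627  0.024     ]
[ 0.41677057 -0.13670811  0.02      ]
[ 0.51632126 -0.34636388  0.02      ]
```

```bash
cat >> h.py <<'E'
def plan(p,psi=None,step=.0625):
    s=sensors.state(); R=np.array(s['tool_rot']); d=np.array(p)-s['position']; t=R.T@d
    r=np.zeros(3)
    if psi is not None:
        a=np.radians(psi); D=np.array([[np.cos(a),np.sin(a),0],[np.sin(a),-np.cos(a),0],[0,0,-1]])
        r=cv2.Rodrigues(R.T@D)[0].ravel()
        t=t  # total shift in present tool axes
    n=int(max(np.ceil(np.linalg.norm(t)/step),np.ceil(np.linalg.norm(r)/np.radians(10.5)),1))
    print('t',round(s['time'],2),'tool frac total',(t/.2).round(3),'rot',(r/(np.pi/2)).round(4),'rows>=',n,'per row',(t/.2/n).round(4))
E
python3 -c "
from h import *
plan([.56,.14,.46],4.8)"
```

```text
t 0.1 tool frac total [ 2.885 -2.944 -0.275] rot [-0.0011 -0.0001  0.0872] rows>= 14 per row [ 0.2061 -0.2103 -0.0196]
```

step_arm:
  motion: [0.1,0,-0.275,0,0,0,0.214,-0.225,0,0,0,0,0.214,-0.225,0,0,0,0,0.214,-0.225,0,0,0,0,0.214,-0.225,0,0,0,0,0.214,-0.225,0,0,0,0,0.214,-0.225,0,0,0,0,0.214,-0.225,0,0,0,0,0.214,-0.225,0,0,0,0,0.214,-0.225,0,0,0,0,0.214,-0.225,0,0,0,0,0.214,-0.225,0,0,0,0]
  gripper: 1

```text
time: 1.6
position: [0.497, 0.0314, 0.4595]
tool_rot: [[0.976, 0.219, -0.0], [0.219, -0.976, -0.001], [-0.0, 0.001, -1.0]]
wrist_force: [0.2, -1.7, 0.2]
finger_gap: 0.0857
grasp_force: 0.0
```

step_arm:
  motion: [0.214,-0.225,0,0,0,0,0.214,-0.225,0,0,0,0,0,0,0,0,0,0.0872,0,0,0,0,0,0,0,0,0,0,0,0]

```text
time: 2.22
position: [0.5599, 0.1355, 0.4595]
tool_rot: [[0.996, 0.085, -0.001], [0.085, -0.996, -0.0], [-0.001, 0.0, -1.0]]
wrist_force: [0.7, 0.5, 0.6]
finger_gap: 0.0854
grasp_force: 0.0
```

Run:
```python
from h import *
im=snap('wrist','w1.png'); c=viewer.get_calibration('wrist'); print(sensors.state()['position'],sensors.state()['tool_rot'].round(3).tolist())
for b in blobs(im,*BL): print('bl',b)
for b in blobs(im,*RD): print('rd',b)
for b in blobs(im,*OR,20): print('or',b)
im=snap('top'); 
for b in blobs(im,*OR,20): print('top or',b)
```

```text
[0.55988473 0.13529569 0.45970383] [[0.996, 0.084, -0.0], [0.084, -0.996, -0.0], [-0.0, 0.0, -1.0]]
bl (array([308.1, 126. ]), 533, (296, 113, 25, 27))
bl (array([588.1, 230.3]), 420, (568, 224, 40, 15))
rd (array([96.6, 90.2]), 1385, (61, 52, 82, 64))
rd (array([227.1, 319. ]), 146, (215, 316, 25, 8))
rd (array([230. , 331.8]), 121, (220, 325, 22, 15))
or (array([637.3, 221.4]), 75, (634, 209, 6, 21))
or (array([490.8, 266.2]), 163, (479, 257, 29, 23))
top or (array([334.3,  37.1]), 46588, (4, 0, 636, 82))
top or (array([407.6, 132.9]), 86, (398, 124, 22, 15))
top or (array([434.5, 208.2]), 55, (431, 201, 12, 13))
top or (array([366.2, 242.2]), 25, (361, 239, 12, 6))
```

View pics/w1.png

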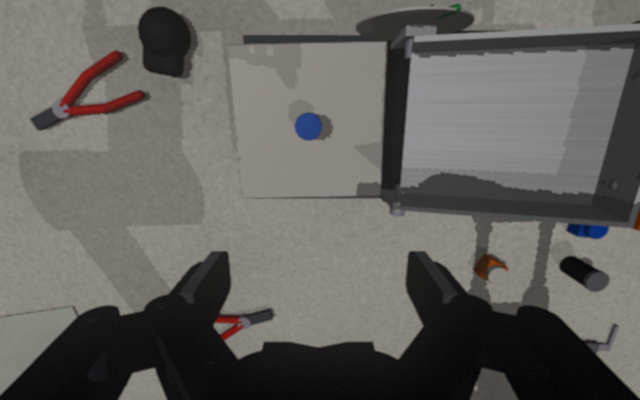

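Run:
```python
from h import *
c=viewer.get_calibration('wrist')
C=[onz('wrist',*p,.091,c) for p in((229,44),(387,41),(382,197),(243,198))]
for p in C: print(p)
print('ctr',np.mean(C,0),'sides',[np.linalg.norm(C[i]-C[i-1]).round(4) for i in range(4)])
for i,j in((0,1),(3,2)): d=C[i]-C[j]; print('yaw',np.degrees(np.arctan2(-d[0],d[1])))
for i,j in((0,3),(1,2)): d=C[i]-C[j]; print('yawx',np.degrees(np.arctan2(d[1],d[0])))
print('knob',onz('wrist',308.5,126,.108,c), onz('wrist',308.5,126,.118,c))
# knob triangulated with top
print(tri(ray('wrist',308.5,126.3,c),ray('top',269,165.3)), tri(ray('wrist',308.5,126.3,c),ray('scene',371.8,183)))
```

```text
[0.68984106 0.23777287 0.091     ]
[0.70603991 0.077474   0.091     ]
[0.54187524 0.0587574  0.091     ]
[0.52708787 0.22150325 0.091     ]
ctr [0.61621102 0.14887688 0.091     ] sides [np.float64(0.1636), np.float64(0.1611), np.float64(0.1652), np.float64(0.1634)]
yaw 5.7703838724605525
yaw 5.191736618894524
yawx 5.708604555282711
yawx 6.504271199319548
knob [0.61632708 0.15043958 0.108     ] [0.61679887 0.15018402 0.118     ]
(array([0.61608082, 0.15030763, 0.10836488]), np.float64(0.0002147889388667568)) (array([0.61800309, 0.15144348, 0.10879534]), np.float64(0.004408397512736402))
```

```bash
python3 -c "
from h import *
plan([.6163,.150,.33]);plan([.6163,.150,.268])"
```

```text
t 2.33 tool frac total [ 0.287 -0.05   0.649] rot [0. 0. 0.] rows>= 3 per row [ 0.0958 -0.0167  0.2164]
t 2.33 tool frac total [ 0.287 -0.05   0.959] rot [0. 0. 0.] rows>= 4 per row [ 0.0718 -0.0126  0.2398]
```

step_arm:
  motion: [0.14,-0.025,0.2,0,0,0,0.147,-0.025,0.2,0,0,0,0,0,0.25,0,0,0,0,0,0.2,0,0,0,0,0,0.109,0,0,0,0,0,0,0,0,0,0,0,0,0,0,0]

```text
time: 3.2
position: [0.6171, 0.1503, 0.2692]
tool_rot: [[0.997, 0.083, 0.002], [0.083, -0.997, 0.0], [0.002, -0.0, -1.0]]
wrist_force: [-0.3, -0.6, -0.4]
finger_gap: 0.0858
grasp_force: 0.0
```

step_arm:
  motion: [0,0,0,0,0,0,0,0,0,0,0,0,0,0,0,0,0,0,0,0,0,0,0,0,0,0,0,0,0,0,0,0,0,0,0,0]
  gripper: 0

```text
time: 3.95
position: [0.6168, 0.1507, 0.2687]
tool_rot: [[0.996, 0.084, 0.001], [0.084, -0.996, -0.0], [0.001, 0.0, -1.0]]
wrist_force: [0.8, 0.1, 5.4]
finger_gap: 0.0264
grasp_force: 59.4
```

step_arm:
  motion: [0,0,-0.1,0,0,0,0,0,-0.2,0,0,0,0,0,-0.2,0,0,0,0,0,0,0,0,0]

```text
time: 4.45
position: [0.6174, 0.1509, 0.3707]
tool_rot: [[0.996, 0.084, 0.006], [0.084, -0.996, 0.001], [0.006, -0.0, -1.0]]
wrist_force: [0.4, -0.2, -2.3]
finger_gap: 0.0264
grasp_force: 59.6
```

```bash
python3 -c "
from h import *
print(sensors.state()['finger_gap'],sensors.state()['wrist_force'])
plan([.46,.38,.30],step=.05);plan([.46,.38,.191])"
```

```text
0.026382688194013546 [ 0.44232887 -0.16507705 -2.25208022]
t 4.45 tool frac total [-0.69  -1.207  0.35 ] rot [0. 0. 0.] rows>= 6 per row [-0.1151 -0.2012  0.0583]
t 4.45 tool frac total [-0.694 -1.207  0.895] rot [0. 0. 0.] rows>= 6 per row [-0.1156 -0.2011  0.1491]
```

step_arm:
  motion: [-0.116,-0.201,0,0,0,0,-0.116,-0.201,0,0,0,0,-0.116,-0.201,0,0,0,0,-0.116,-0.201,0.1,0,0,0,-0.116,-0.201,0.1,0,0,0,-0.114,-0.202,0.15,0,0,0,0,0,0.25,0,0,0,0,0,0.2,0,0,0,0,0,0.06,0,0,0,0,0,0.025,0,0,0,0,0,0,0,0,0]

```text
time: 5.82
position: [0.4586, 0.3798, 0.1916]
tool_rot: [[0.997, 0.083, 0.001], [0.083, -0.997, 0.001], [0.001, -0.001, -1.0]]
wrist_force: [0.2, -0.2, -1.7]
finger_gap: 0.0262
grasp_force: 59.8
```

step_arm:
  motion: [0,0,0.01,0,0,0,0,0,0,0,0,0,0,0,0.005,0,0,0,0,0,0,0,0,0]

```text
time: 6.32
position: [0.4583, 0.3798, 0.1897]
tool_rot: [[0.996, 0.084, 0.002], [0.084, -0.996, 0.001], [0.002, -0.001, -1.0]]
wrist_force: [-0.9, -1.1, 6.1]
finger_gap: 0.026
grasp_force: 60.8
```

step_arm:
  motion: [0,0,0,0,0,0,0,0,0,0,0,0,0,0,0,0,0,0,0,0,-0.15,0,0,0,0,0,-0.25,0,0,0,0,0,-0.3,0,0,0,0,0,-0.3,0,0,0,0,0,-0.25,0,0,0,0,0,0,0,0,0]
  gripper: 0.75

```text
time: 7.45
position: [0.4586, 0.3801, 0.4429]
tool_rot: [[0.996, 0.084, 0.009], [0.084, -0.996, 0.006], [0.009, -0.005, -1.0]]
wrist_force: [1.7, -0.0, -0.3]
finger_gap: 0.064
grasp_force: 0.0
```

```bash
python3 -c "
from h import *
plan([.645,-.146,.44],5.5);plan([.645,-.146,.361])
im=snap('top'); 
c=viewer.get_calibration('top')
for b in blobs(im,*OR,20)+blobs(im,*BL,20)+blobs(im,*RD,20): 
  if b[0][1]>90:print(b, onz('top',*b[0],.02))
"
```

```text
t 7.45 tool frac total [0.708 2.7   0.008] rot [-0.003  -0.0057 -0.0077] rows>= 9 per row [0.0787 0.2999 0.0009]
t 7.45 tool frac total [0.705 2.701 0.403] rot [0. 0. 0.] rows>= 10 per row [0.0705 0.2701 0.0403]
(array([407.6, 132.9]), 85, (398, 124, 22, 15)) [ 0.75176463 -0.26663119  0.02      ]
(array([434.5, 208.2]), 55, (431, 201, 12, 13)) [ 0.51632126 -0.34636388  0.02      ]
(array([365.2, 239.2]), 42, (361, 231, 12, 14)) [ 0.41707728 -0.1370053   0.02      ]
(array([408.4, 211.3]), 128, (403, 206, 12, 12)) [ 0.50477927 -0.26715832  0.02      ]
(array([564.4, 243.9]), 4942, (522, 207, 110, 74)) [ 0.41876124 -0.73225302  0.02      ]
(array([192.9, 220.4]), 60, (189, 217, 9, 8)) [0.4600275  0.38473038 0.02      ]
(array([376.3, 150.1]), 139, (374, 135, 6, 30)) [ 0.69375312 -0.16904168  0.02      ]
(array([180.4, 159.6]), 115, (167, 150, 28, 21)) [0.64786414 0.43791614 0.02      ]
(array([184.9, 170.7]), 118, (169, 165, 33, 11)) [0.6130639  0.42115769 0.02      ]
(array([620.1, 261.4]), 154, (614, 255, 13, 14)) [ 0.37137051 -0.89362164  0.02      ]
(array([218.4, 280.4]), 117, (202, 278, 36, 8)) [0.28430986 0.29572464 0.02      ]
(array([223.3, 292.7]), 127, (208, 282, 31, 21)) [0.24926316 0.27895004 0.02      ]
```

step_arm:
  motion: [0.078,0.27,0,0,0,0,0.078,0.27,0,0,0,0,0.078,0.27,0,0,0,0,0.078,0.27,0,0,0,0,0.078,0.27,0,0,0,0,0.078,0.27,0,0,0,0,0.078,0.27,0,0,0,0,0.078,0.27,0,0,0,0,0.084,0.27,0,0,0,0,0,0.27,0,0,0,-0.0077,0,0,0,0,0,0,0,0,0,0,0,0]
  gripper: 0.55

```text
time: 9.0
position: [0.6441, -0.1464, 0.4358]
tool_rot: [[0.995, 0.095, -0.004], [0.095, -0.995, 0.002], [-0.003, -0.003, -1.0]]
wrist_force: [-0.3, 0.2, -0.0]
finger_gap: 0.0472
grasp_force: 0.0
```

```bash
python3 -c "
from h import *
im=snap('wrist','w2.png');c=viewer.get_calibration('wrist')
for b in blobs(im,*RD,60): print(b,onz('wrist',*b[0],.206,c))
plan([.645,-.146,.361],5.5)
"
```

```text
(array([316.7, 217.3]), 2016, (307, 163, 21, 114)) [ 0.64345082 -0.14357757  0.206     ]
(array([ 30.6, 356.3]), 396, (0, 352, 62, 11)) [0.49924446 0.08019415 0.206     ]
(array([ 41.4, 375.3]), 305, (18, 363, 47, 24)) [0.47982383 0.07464051 0.206     ]
t 9.05 tool frac total [0.005 0.003 0.377] rot [-0.0013  0.0016  0.0003] rows>= 2 per row [0.0026 0.0014 0.1885]
```

View pics/w2.png

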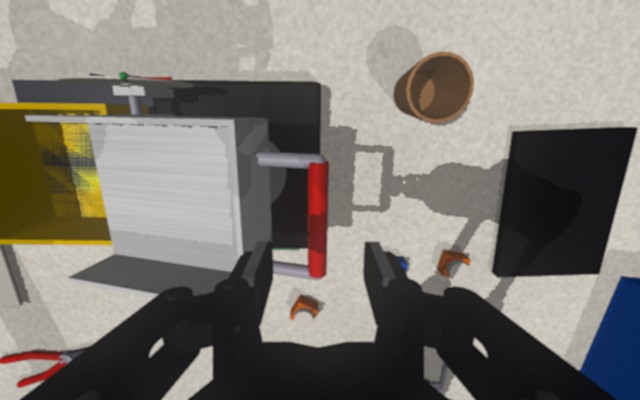

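step_arm:
  motion: [0,-0.01,0.15,0,0,0,0,0,0.15,0,0,0,0,0,0.077,0,0,0,0,0,0,0,0,0]

```text
time: 9.55
position: [0.6439, -0.1434, 0.3614]
tool_rot: [[0.995, 0.097, -0.002], [0.097, -0.995, 0.001], [-0.002, -0.001, -1.0]]
wrist_force: [-0.1, -0.6, 0.6]
finger_gap: 0.0469
grasp_force: 0.0
```

step_arm:
  motion: [0,0,0,0,0,0,0,0,0,0,0,0,0,0,0,0,0,0,0,0,0,0,0,0]
  gripper: 0

```text
time: 10.05
position: [0.6446, -0.1453, 0.3637]
tool_rot: [[0.995, 0.095, 0.003], [0.095, -0.995, -0.002], [0.003, 0.002, -1.0]]
wrist_force: [1.5, -3.4, 2.3]
finger_gap: 0.0119
grasp_force: 58.6
```

step_arm:
  motion: [0,0.025,0.04,0,0,0,0,0.025,0.041,0,0,0,0,0.022,0.043,0,0,0,0,0.022,0.044,0,0,0,0,0.018,0.044,0,0,0,0,0.017,0.045,0,0,0,0,0,0,0,0,0,0,0,0.008,0,0,0,0,0,0,0,0,0]

```text
time: 11.18
position: [0.6467, -0.1701, 0.312]
tool_rot: [[0.995, 0.096, 0.003], [0.096, -0.995, -0.001], [0.003, 0.001, -1.0]]
wrist_force: [-0.6, -0.7, 16.4]
finger_gap: 0.0125
grasp_force: 43.4
```

step_arm:
  motion: [0,0,0,0,0,0,0,0,0,0,0,0,0,0,0,0,0,0,0,0,-0.15,0,0,0,0,0,-0.25,0,0,0,-0.25,0.1,-0.1,0,0,0,-0.3,0.08,0,0,0,0,-0.3,0.07,0,0,0,0,-0.28,0.07,0,0,0,0,0,0,0,0,0,0]
  gripper: 0.5

```text
time: 12.42
position: [0.4246, -0.2552, 0.4087]
tool_rot: [[0.996, 0.092, -0.003], [0.092, -0.996, 0.003], [-0.003, -0.004, -1.0]]
wrist_force: [0.9, 0.3, -0.2]
finger_gap: 0.0429
grasp_force: 0.0
```

Run:
```python
from h import *
print(sensors.state()['position'])
c=viewer.get_calibration('wrist'); im=snap('wrist','w3.png')
for b in blobs(im,*OR,60): print(b,onz('wrist',*b[0],.02,c))
im=snap('scene'); cv2.imwrite('pics/c3.png',cv2.resize(im[130:310,220:440],(720,589),interpolation=2)[:,:,::-1])
```

```text
[ 0.42459219 -0.25521803  0.40866405]
(array([406.3,  98.5]), 360, (395, 80, 33, 35)) [ 0.51824203 -0.34498398  0.02      ]
(array([234.5, 162.9]), 297, (217, 150, 31, 35)) [ 0.42674726 -0.15208076  0.02      ]
```

View pics/w3.png

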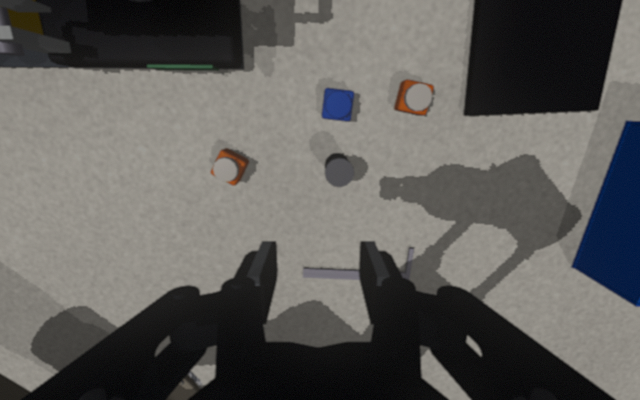

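View pics/c3.png

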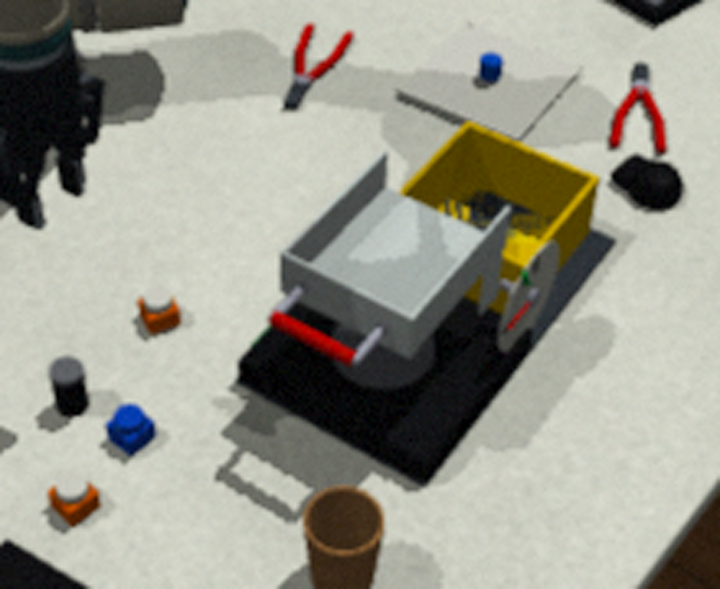

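Run:
```python
from h import *
im=cv2.imread('pics/w3.png')
a=im[70:125,385:440];b=im[140:195,200:255]
cv2.imwrite('pics/c4.png',cv2.resize(np.hstack([a,b]),(800,400),interpolation=cv2.INTER_CUBIC))
```

```text
(no output)
```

View pics/c4.png

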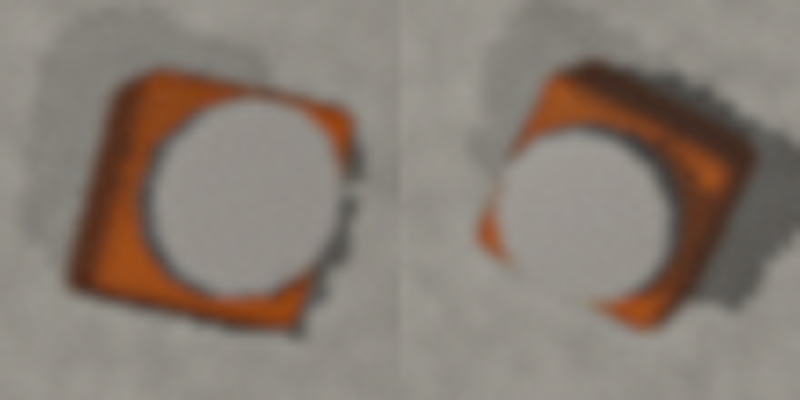

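```bash
cat >> h.py <<'E'
def face(name,pts,off,org,sc,z,c):
    P=np.array([onz(name,org[0]+(u-off)/sc,org[1]+v/sc,z,c)[:2] for u,v in pts])
    for i in range(len(P)):
        d=P[i]-P[i-1]; print('edge',np.linalg.norm(d).round(4),(np.degrees(np.arctan2(d[1],d[0]))%90).round(1))
    print('ctr',P.mean(0))
E
python3 - <<'E'
from h import *
c=viewer.get_calibration('wrist')
print(onz('wrist',418.4,97.1,.034,c)); face('wrist',[(150,72),(352,108),(298,330),(100,288)],0,(385,70),400/55,.024,c)
print(onz('wrist',225.7,169.6,.034,c)); face('wrist',[(553,78),(718,190),(650,328),(482,238)],400,(200,140),400/55,.024,c)
print(onz('wrist',338,170,.05,c),onz('wrist',338,104,.024,c))
E
```

```text
[ 0.52467951 -0.35443087  0.034     ]
edge 0.0318 86.0
edge 0.0316 86.1
edge 0.0329 86.9
edge 0.0321 84.1
ctr [ 0.52458992 -0.35488301]
[ 0.42465263 -0.14606561  0.034     ]
edge 0.0299 67.1
edge 0.0313 59.7
edge 0.0267 66.2
edge 0.0307 65.5
ctr [ 0.42366173 -0.14542522]
[ 0.43946233 -0.27505348  0.05      ] [ 0.50961706 -0.26870938  0.024     ]
```

```bash
python3 -c "
from h import *
plan([.5246,-.3546,.26],-4);
"
```

```text
t 12.53 tool frac total [0.435 0.542 0.744] rot [-0.0014 -0.0002  0.1048] rows>= 4 per row [0.1087 0.1355 0.186 ]
```

step_arm:
  motion: [0.145,0.18,0.15,0,0,0,0.145,0.18,0.15,0,0,0,0.145,0.182,0.15,0,0,0,0,0,0.15,0,0,0.1048,0,0,0.144,0,0,0,0,0,0,0,0,0]
  gripper: 0.7

```text
time: 13.28
position: [0.5256, -0.3537, 0.2571]
tool_rot: [[0.998, -0.067, -0.005], [-0.067, -0.998, 0.005], [-0.005, -0.005, -1.0]]
wrist_force: [0.4, 0.1, 0.0]
finger_gap: 0.0599
grasp_force: 0.0
```

Run:
```python
from h import *
print(sensors.state()['position'])
c=viewer.get_calibration('wrist'); im=snap('wrist','w4.png')
for b in blobs(im,*OR,60): print(b,onz('wrist',*b[0],.02,c))
cv2.imwrite('pics/c5.png',cv2.resize(im[100:400,120:520],(800,600),interpolation=2)[:,:,::-1])
plan([.5246,-.3546,.176],-4)
```

```text
[ 0.5255923  -0.35366791  0.25710208]
(array([321.2, 207.3]), 846, (299, 192, 47, 50)) [ 0.5295906  -0.35440297  0.02      ]
(array([ 83.6, 325.9]), 794, (61, 312, 49, 29)) [ 0.43953316 -0.1516037   0.02      ]
t 13.32 tool frac total [-0.006  0.003  0.416] rot [-0.0016  0.0013  0.0017] rows>= 2 per row [-0.0029  0.0015  0.2078]
```

View pics/c5.png

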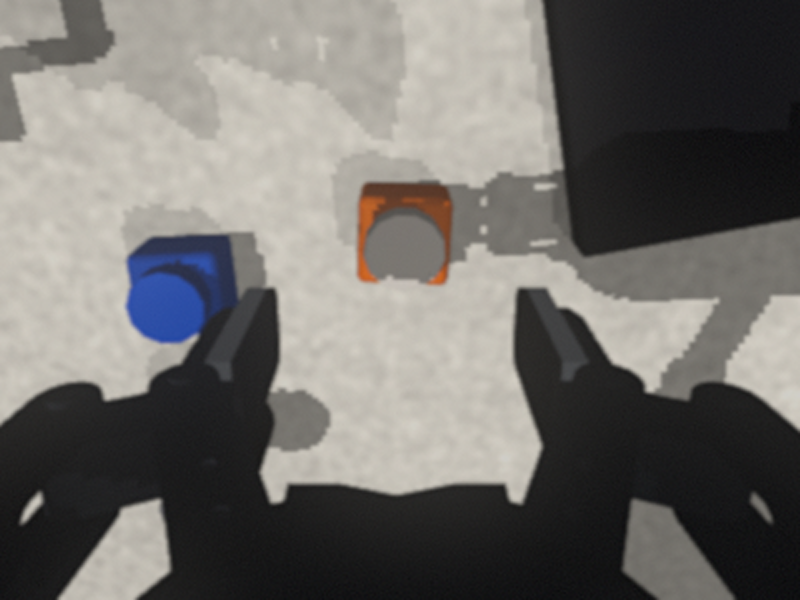

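step_arm:
  motion: [-0.003,0.003,0.15,0,0,0,0,0,0.15,0,0,0,0,0,0.105,0,0,0,0,0,0,0,0,0]

```text
time: 13.82
position: [0.5247, -0.3553, 0.1796]
tool_rot: [[0.998, -0.068, -0.001], [-0.068, -0.998, 0.001], [-0.001, -0.001, -1.0]]
wrist_force: [0.9, 0.5, 0.3]
finger_gap: 0.0601
grasp_force: 0.0
```

step_arm:
  motion: [0,0,0,0,0,0,0,0,0,0,0,0,0,0,0,0,0,0,0,0,0,0,0,0]
  gripper: 0

```text
time: 14.32
position: [0.525, -0.3563, 0.1819]
tool_rot: [[0.998, -0.069, 0.004], [-0.069, -0.998, -0.003], [0.004, 0.002, -1.0]]
wrist_force: [0.0, 0.4, 5.9]
finger_gap: 0.0324
grasp_force: 60.2
```

step_arm:
  motion: [0,0,-0.1,0,0,0,0,0,-0.3,0,0,0,0,0,-0.3,0,0,0,0,0,-0.25,0,0,0,0,0,-0.05,0,0,-0.0525,0,0,0,0,0,-0.0525,0,0,0,0,0,0]

```text
time: 15.2
position: [0.5239, -0.3556, 0.3803]
tool_rot: [[0.995, 0.095, 0.0], [0.095, -0.995, -0.0], [0.0, 0.001, -1.0]]
wrist_force: [-1.1, 0.2, -0.3]
finger_gap: 0.0323
grasp_force: 59.6
```

```bash
python3 -c "
from h import *
print(sensors.state()['finger_gap'])
plan([.6064,-.0388,.37],5.5);plan([.6064,-.0388,.312],5.5)
"
```

```text
0.03233479215630474
t 15.2 tool frac total [ 0.561 -1.537  0.051] rot [ 0.0003 -0.0003 -0.0005] rows>= 6 per row [ 0.0935 -0.2562  0.0085]
t 15.2 tool frac total [ 0.561 -1.538  0.341] rot [ 0.0003 -0.0003 -0.0005] rows>= 6 per row [ 0.0935 -0.2563  0.0568]
```

step_arm:
  motion: [0.0935,-0.2562,0,0,0,0,0.0935,-0.2562,0,0,0,0,0.0935,-0.2562,0,0,0,0,0.0935,-0.2562,0,0,0,0,0.0935,-0.2562,0,0,0,0,0.0935,-0.2562,0,0,0,0,0,0,0,0,0,0,0,0,0.15,0,0,0,0,0,0.12,0,0,0,0,0,0.04,0,0,0,0,0,0,0,0,0]

```text
time: 16.58
position: [0.6062, -0.0398, 0.318]
tool_rot: [[0.996, 0.095, 0.0], [0.095, -0.996, -0.001], [-0.0, 0.001, -1.0]]
wrist_force: [-0.2, -0.7, -0.0]
finger_gap: 0.0325
grasp_force: 59.7
```

step_arm:
  motion: [0,0,0.01,0,0,0,0,0,0,0,0,0]

```text
time: 16.82
position: [0.6065, -0.0396, 0.3169]
tool_rot: [[0.995, 0.096, 0.002], [0.096, -0.995, -0.001], [0.002, 0.001, -1.0]]
wrist_force: [-0.9, -1.6, 5.7]
finger_gap: 0.0324
grasp_force: 60.3
```

step_arm:
  motion: [0,0,0,0,0,0,0,0,0,0,0,0,0,0,0,0,0,0,0,0,-0.15,0,0,0,0,0,-0.25,0,0,0,0,0,0,0,0,0]
  gripper: 0.65

```text
time: 17.58
position: [0.6074, -0.039, 0.4001]
tool_rot: [[0.995, 0.096, 0.009], [0.096, -0.995, -0.002], [0.009, 0.002, -1.0]]
wrist_force: [0.5, -0.2, 0.5]
finger_gap: 0.0554
grasp_force: 0.0
```

```bash
python3 -c "
from h import *
plan([.4246,-.146,.27],-25)
im=snap('wrist')
c=viewer.get_calibration('wrist')
for b in blobs(im,*OR,60): print(b,onz('wrist',*b[0],.02,c),onz('wrist',*b[0],.155,c))
im=snap('top')
for b in blobs(im,*OR,20):
  if b[0][1]>90:print('top',b)
"
```

```text
t 17.57 tool frac total [-0.967  0.443  0.643] rot [ 1.000e-04 -5.900e-03  3.391e-01] rows>= 4 per row [-0.2417  0.1107  0.1607]
(array([567.2,  59.4]), 6352, (499, 17, 122, 81)) [ 0.75828406 -0.29072045  0.02      ] [ 0.72722543 -0.18982253  0.155     ]
(array([317.2, 209.1]), 777, (296, 195, 45, 47)) [ 0.56625765 -0.04172913  0.02      ] [ 0.60980639 -0.03757097  0.155     ]
(array([372.5, 310.9]), 244, (365, 298, 18, 28)) [ 0.42900524 -0.13018887  0.02      ] [ 0.52588019 -0.09166174  0.155     ]
top (array([407.5, 132.9]), 89, (398, 124, 22, 15))
top (array([334.7, 171.1]), 49, (330, 163, 12, 12))
top (array([365.2, 239.2]), 42, (361, 231, 12, 14))
```

step_arm:
  motion: [-0.2417,0.111,0,0,0,0,-0.2417,0.111,0,0,0,0,-0.2417,0.111,0.1,0,0,0,-0.2417,0.111,0.14,0,0,0,0,0,0.2,0,0,0.113,0,0,0.2,0,0,0.113,0,0,0,0,0,0.113,0,0,0,0,0,0]
  gripper: 0.7

```text
time: 18.68
position: [0.4216, -0.1456, 0.2661]
tool_rot: [[0.907, -0.421, -0.003], [-0.421, -0.907, 0.002], [-0.004, -0.0, -1.0]]
wrist_force: [-0.9, -0.6, 0.3]
finger_gap: 0.0591
grasp_force: 0.0
```

Run:
```python
from h import *
print(sensors.state()['position'])
c=viewer.get_calibration('wrist'); im=snap('wrist','w5.png')
for b in blobs(im,*OR,60): print(b,onz('wrist',*b[0],.02,c))
cv2.imwrite('pics/c6.png',cv2.resize(im[120:320,200:440],(720,600),interpolation=2)[:,:,::-1])
plan([.4246,-.146,.18],-25)
```

```text
[ 0.42164589 -0.14561499  0.26614157]
(array([317.5, 198.9]), 776, (295, 185, 45, 48)) [ 0.4291033  -0.14818456  0.02      ]
t 18.73 tool frac total [ 0.013 -0.004  0.434] rot [-0.      0.0013  0.0019] rows>= 2 per row [ 0.0066 -0.0021  0.217 ]
```

View pics/c6.png

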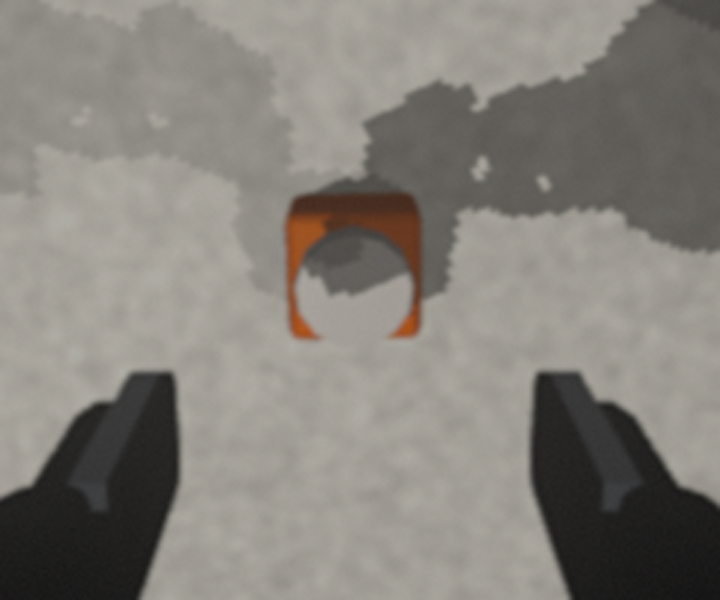

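Jar squarely aligned, cap centre near crop (355,288) → (318,216), midway between the fingers. Descend.

step_arm:
  motion: [0.013,-0.003,0.15,0,0,0,0,0,0.15,0,0,0,0,0,0.125,0,0,0,0,0,0,0,0,0]

```text
time: 19.23
position: [0.4243, -0.146, 0.1815]
tool_rot: [[0.907, -0.421, -0.003], [-0.421, -0.907, 0.002], [-0.004, -0.0, -1.0]]
wrist_force: [0.0, 0.6, -0.1]
finger_gap: 0.0598
grasp_force: 0.0
```

step_arm:
  motion: [0,0,0,0,0,0,0,0,0,0,0,0,0,0,0,0,0,0,0,0,0,0,0,0]
  gripper: 0

```text
time: 19.73
position: [0.4256, -0.1468, 0.184]
tool_rot: [[0.906, -0.422, 0.003], [-0.422, -0.906, -0.002], [0.003, 0.0, -1.0]]
wrist_force: [0.5, 1.2, 6.4]
finger_gap: 0.0323
grasp_force: 60.2
```

step_arm:
  motion: [0,0,-0.1,0,0,0,0,0,-0.3,0,0,0,0,0,-0.3,0,0,0,0,0,-0.3,0,0,-0.1,0,0,0,0,0,-0.1,0,0,0,0,0,-0.1,0,0,0,0,0,-0.039,0,0,0,0,0,0]

```text
time: 20.72
position: [0.4247, -0.1463, 0.383]
tool_rot: [[0.995, 0.096, 0.001], [0.096, -0.995, -0.0], [0.001, 0.0, -1.0]]
wrist_force: [-0.0, 1.2, -0.6]
finger_gap: 0.0321
grasp_force: 59.7
```

```bash
python3 -c "
from h import *
print(sensors.state()['finger_gap'])
plan([.6622,-.0334,.382],5.5)
"
```

```text
0.03213476324111608
t 20.73 tool frac total [ 1.236 -0.449  0.006] rot [ 0.0003 -0.0003 -0.0002] rows>= 5 per row [ 0.2472 -0.0897  0.0011]
```

step_arm:
  motion: [0.247,-0.09,0,0,0,0,0.247,-0.09,0,0,0,0,0.247,-0.09,0,0,0,0,0.247,-0.09,0,0,0,0,0.247,-0.089,0,0,0,0,0,0,0,0,0,0,0,0,0.15,0,0,0,0,0,0.1,0,0,0,0,0,0.06,0,0,0,0,0,0,0,0,0]

```text
time: 21.98
position: [0.6617, -0.0337, 0.3207]
tool_rot: [[0.995, 0.095, -0.001], [0.095, -0.995, -0.0], [-0.001, 0.0, -1.0]]
wrist_force: [-0.9, -0.8, -0.3]
finger_gap: 0.0323
grasp_force: 59.8
```

step_arm:
  motion: [0,0,0.012,0,0,0,0,0,0,0,0,0]

```text
time: 22.22
position: [0.6622, -0.0336, 0.3191]
tool_rot: [[0.995, 0.096, 0.001], [0.096, -0.995, -0.001], [0.001, 0.001, -1.0]]
wrist_force: [-0.1, -0.8, 2.4]
finger_gap: 0.0325
grasp_force: 59.9
```

step_arm:
  motion: [0,0,0.003,0,0,0,0,0,0,0,0,0,0,0,0,0,0,0,0,0,-0.15,0,0,0,0,0,-0.25,0,0,0,0,0.25,-0.1,0,0,0,0,0.25,0,0,0,0,0,0.17,0,0,0,0,-0.05,0,0,0,0,0,0,0,0,0,0,0]
  gripper: 0.65

```text
time: 23.48
position: [0.6644, -0.1673, 0.4176]
tool_rot: [[0.995, 0.096, -0.001], [0.096, -0.995, 0.001], [-0.001, -0.001, -1.0]]
wrist_force: [1.3, 0.7, 0.0]
finger_gap: 0.0557
grasp_force: 0.0
```

step_arm:
  motion: [0,0,0,0,0,0,0,0,0,0,0,0,0,0,0,0,0,0,0,0,0,0,0,0,0,0,0,0,0,0,0,0,0,0,0,0,0,0,0,0,0,0,0,0,0,0,0,0,0,0,0,0,0,0,0,0,0,0,0,0,0,0,0,0,0,0]
  gripper: 0.55

```text
time: 24.85
position: [0.6651, -0.1677, 0.4177]
tool_rot: [[0.995, 0.096, 0.0], [0.096, -0.995, -0.0], [-0.0, 0.0, -1.0]]
wrist_force: [-0.1, 0.3, 0.5]
finger_gap: 0.0471
grasp_force: 0.0
```

step_arm:
  motion: [0,0,0,0,0,0,0,0,0,0,0,0,0,0,0,0,0,0,0,0,0,0,0,0,0,0,0,0,0,0,0,0,0,0,0,0,0,0,0,0,0,0,0,0,0,0,0,0,0,0,0,0,0,0]

```text
time: 25.98
position: [0.6651, -0.1677, 0.4177]
tool_rot: [[0.995, 0.096, 0.0], [0.096, -0.995, -0.0], [0.0, 0.0, -1.0]]
wrist_force: [-0.5, -0.1, -0.0]
finger_gap: 0.0468
grasp_force: 0.0
```

```bash
python3 -c "
from h import *
plan([.6467,-.1701,.312],5.5)
im=snap('wrist','w6.png')
c=viewer.get_calibration('wrist')
for b in blobs(im,*OR,60): print(b,onz('wrist',*b[0],.155,c))
for b in blobs(im,*RD,200): print('rd',b,onz('wrist',*b[0],.155,c))
im=snap('top')
for b in blobs(im,*OR,20):
  if b[0][1]>90:print('top',b)
"
```

```text
t 25.98 tool frac total [-0.093  0.003  0.528] rot [ 0.0001 -0.      0.0001] rows>= 2 per row [-0.0464  0.0015  0.2642]
(array([417.5, 106.1]), 468, (385, 73, 68, 70)) [ 0.74756211 -0.23303289  0.155     ]
(array([410.2, 111.2]), 241, (403, 97, 15, 29)) [ 0.74347423 -0.22831566  0.155     ]
(array([164.2, 191.4]), 1005, (128, 175, 56, 44)) [ 0.66378476 -0.04326105  0.155     ]
(array([171.8, 251. ]), 1036, (141, 236, 50, 43)) [ 0.61144474 -0.04709712  0.155     ]
rd (array([318.7, 228.3]), 1360, (311, 181, 16, 97)) [ 0.64401085 -0.1696049   0.155     ]
rd (array([ 18.7, 375.1]), 283, (0, 371, 39, 9)) [0.46281147 0.10746445 0.155     ]
top (array([410.1, 135.7]), 36, (405, 131, 14, 8))
top (array([333.2, 152.2]), 54, (328, 144, 13, 13))
top (array([334.6, 171.3]), 47, (330, 163, 12, 12))
```

View pics/w6.png

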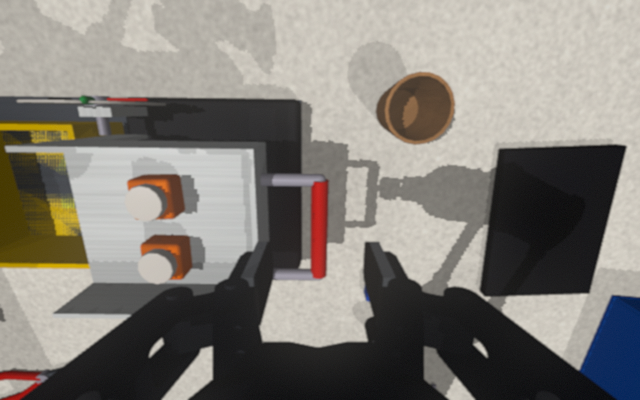

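step_arm:
  motion: [-0.093,0.003,0.2,0,0,0,0,0,0.2,0,0,0,0,0,0.13,0,0,0,0,0,0,0,0,0]

```text
time: 26.58
position: [0.6465, -0.1702, 0.311]
tool_rot: [[0.995, 0.096, -0.001], [0.096, -0.995, 0.0], [-0.001, -0.0, -1.0]]
wrist_force: [0.6, -0.5, 0.5]
finger_gap: 0.047
grasp_force: 0.0
```

step_arm:
  motion: [0,0,0,0,0,0,0,0,0,0,0,0,0,0,0,0,0,0,0,0,0,0,0,0]
  gripper: 0

```text
time: 27.08
position: [0.6467, -0.1702, 0.3122]
tool_rot: [[0.995, 0.096, 0.001], [0.096, -0.995, -0.0], [0.001, 0.001, -1.0]]
wrist_force: [0.4, -0.8, 1.2]
finger_gap: 0.0117
grasp_force: 58.4
```

step_arm:
  motion: [0,-0.075,-0.17,0,0,0,0,-0.1015,-0.155,0,0,0,0,-0.1265,-0.137,0,0,0,0,-0.1455,-0.114,0,0,0,0,-0.1635,-0.0895,0,0,0,0,-0.176,-0.062,0,0,0,0,-0.091,-0.018,0,0,0,0,-0.091,-0.0135,0,0,0,0,0,0,0,0,0,0,0,0,0,0,0,0,0,0,0,0,0]

```text
time: 28.45
position: [0.6288, 0.0225, 0.4685]
tool_rot: [[0.995, 0.096, 0.011], [0.096, -0.995, -0.003], [0.011, 0.004, -1.0]]
wrist_force: [0.3, -1.4, 14.3]
finger_gap: 0.0123
grasp_force: 63.6
```

Run:
```python
from h import *
s=sensors.state();p=s['position'];H=np.array([.6266,.0435]);ys=np.array([-.0958,.9954])
y=(p[:2]-H)@ys;z=p[2]-.1572-.08;print(y,z,np.hypot(y,z),'tilt',np.degrees(np.arctan2(z,-y))-19.23,s['finger_gap'],s['wrist_force'])
im=snap('scene'); cv2.imwrite('pics/c7.png',cv2.resize(im[130:290,240:440],(750,600),interpolation=2)[:,:,::-1])
for b in blobs(im,*OR,20):
  if b[0][1]>90:print(b)
im=snap('top')
for b in blobs(im,*OR,20):
  if b[0][1]>90:print('top',b)
```

```text
-0.021117710990713568 0.2313148327927415 0.23227679519793032 tilt 65.55368553009718 0.012298222695865429 [ 0.25844656 -1.42973677 14.26010021]
(array([ 93., 118.]), 16143, (0, 38, 202, 170))
(array([545. , 293.3]), 43536, (383, 135, 257, 265))
(array([325. , 290.8]), 341, (313, 279, 24, 31))
top (array([407.1, 131.8]), 98, (398, 118, 22, 21))
top (array([250.8, 178.3]), 43, (249, 173, 6, 13))
```

View pics/c7.png

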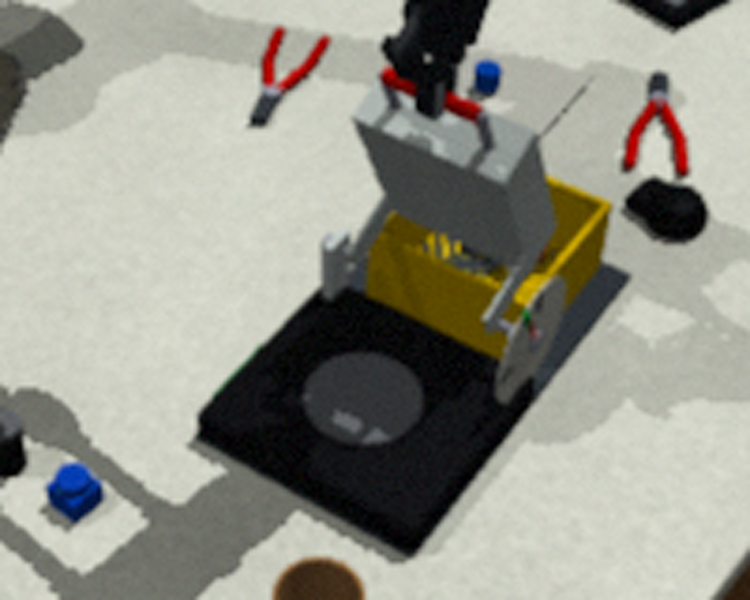

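step_arm:
  motion: [0,0,0,0,0,0,0,0,0,0,0,0,0,0,0,0,0,0,0,0,0,0,0,0,0,0,0,0,0,0,0,0,0,0,0,0,0,0,0,0,0,0,0,0,0,0,0,0]

```text
time: 29.55
position: [0.6288, 0.0224, 0.4685]
tool_rot: [[0.995, 0.096, 0.011], [0.096, -0.995, -0.003], [0.011, 0.004, -1.0]]
wrist_force: [1.0, -0.6, 14.9]
finger_gap: 0.0116
grasp_force: 63.5
```

Run:
```python
from h import *
im=snap('wrist','w7.png');c=viewer.get_calibration('wrist')
a=cv2.resize(im,(800,500))
t=snap('top'); cv2.imwrite('pics/c8.png',np.vstack([cv2.resize(im[:,:],(560,350)),cv2.resize(t[130:210,230:410],(560,249),interpolation=2)])[:,:,::-1])
```

```text
(no output)
```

View pics/c8.png

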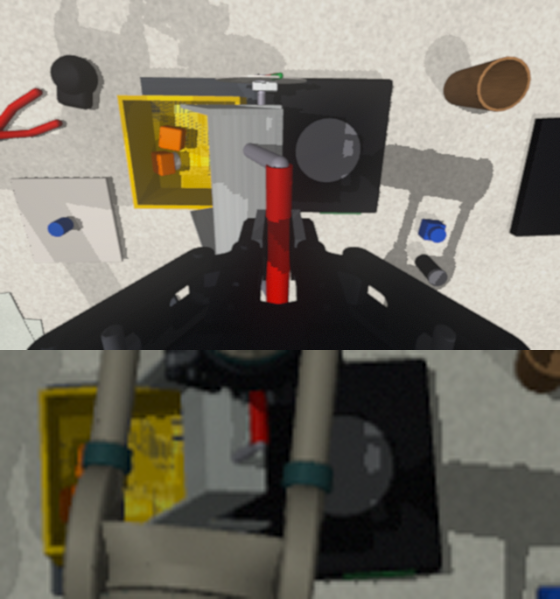

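step_arm:
  motion: [0,0.091,0.0135,0,0,0,0,0.091,0.018,0,0,0,0,0.176,0.062,0,0,0,0,0.1635,0.0895,0,0,0,0,0.1455,0.114,0,0,0,0,0.1265,0.137,0,0,0,0,0.1015,0.155,0,0,0,0,0.04,0.087,0,0,0,0,0.035,0.08,0,0,0,0,0,0,0,0,0,0,0,0.008,0,0,0,0,0,0,0,0,0]

```text
time: 31.15
position: [0.6466, -0.17, 0.3112]
tool_rot: [[0.995, 0.097, 0.0], [0.097, -0.995, -0.001], [0.0, 0.001, -1.0]]
wrist_force: [-1.1, -1.7, 2.4]
finger_gap: 0.0118
grasp_force: 72.1
```

step_arm:
  motion: [0,0,0.015,0,0,0,0,0,0,0,0,0,0,0,0.01,0,0,0,0,0,0,0,0,0]

```text
time: 31.65
position: [0.6463, -0.1699, 0.3109]
tool_rot: [[0.995, 0.097, 0.003], [0.097, -0.995, -0.002], [0.003, 0.003, -1.0]]
wrist_force: [-5.3, 0.4, 20.9]
finger_gap: 0.0117
grasp_force: 74.2
```

step_arm:
  motion: [0,0,0,0,0,0,0,0,0,0,0,0,0,0,0,0,0,0,0,0,-0.15,0,0,0,0,0,-0.25,0,0,0,0,0,-0.3,0,0,0,0,0,0,0,0,0.0081,0,0,0,0,0,0]
  gripper: 0.5

```text
time: 32.65
position: [0.6465, -0.1696, 0.4447]
tool_rot: [[0.996, 0.084, -0.001], [0.084, -0.996, 0.001], [-0.001, -0.001, -1.0]]
wrist_force: [0.3, -0.6, -1.0]
finger_gap: 0.043
grasp_force: 0.0
```

Run:
```python
from h import *
plan([.4583,.3798,.44],4.8)
im=snap('wrist','w8.png');c=viewer.get_calibration('wrist')
for b in blobs(im,*RD,200): print('rd',b,onz('wrist',*b[0],.155,c))
im=snap('top')
for b in blobs(im,*BL,20): print(b, onz('top',*b[0],.028))
```

```text
t 32.65 tool frac total [-0.707 -2.816  0.027] rot [-0.0006  0.0008  0.0002] rows>= 10 per row [-0.0707 -0.2816  0.0027]
rd (array([317.5, 197.9]), 1236, (311, 153, 14, 92)) [ 0.64301516 -0.16832001  0.155     ]
rd (array([ 26.2, 355.5]), 350, (0, 351, 54, 12)) [0.44245189 0.12674388 0.155     ]
rd (array([ 33.9, 374.8]), 270, (12, 362, 45, 24)) [0.41658408 0.12345884 0.155     ]
(array([564.7, 243.8]), 5068, (523, 207, 110, 74)) [ 0.41860928 -0.72850067  0.028     ]
(array([193. , 220.5]), 64, (189, 217, 9, 8)) [0.45899754 0.3818875  0.028     ]
```

step_arm:
  motion: [-0.071,-0.2816,0,0,0,0,-0.071,-0.2816,0,0,0,0,-0.071,-0.2816,0,0,0,0,-0.071,-0.2816,0,0,0,0,-0.071,-0.2816,0,0,0,0,-0.071,-0.2816,0,0,0,0,-0.071,-0.2816,0,0,0,0,-0.071,-0.2816,0,0,0,0,-0.07,-0.2816,0,0,0,0,-0.07,-0.2816,0,0,0,0,0,0,0.25,0,0,0,0,0,0.25,0,0,0]
  gripper: 0.9

```text
time: 34.25
position: [0.4575, 0.3803, 0.343]
tool_rot: [[0.996, 0.086, -0.001], [0.086, -0.996, -0.001], [-0.001, 0.001, -1.0]]
wrist_force: [0.2, 0.4, -1.8]
finger_gap: 0.0767
grasp_force: 0.0
```

step_arm:
  motion: [0,0,0.25,0,0,0,0,0,0.25,0,0,0,0,0,0.2,0,0,0,0,0,0,0,0,0]

```text
time: 34.75
position: [0.4565, 0.3781, 0.2011]
tool_rot: [[0.996, 0.084, -0.009], [0.084, -0.996, -0.006], [-0.01, 0.005, -1.0]]
wrist_force: [-0.4, -0.5, 0.4]
finger_gap: 0.0771
grasp_force: 0.0
```

step_arm:
  motion: [0.004,0,0.05,0,0,0,0,0,0,0,0,0,0,0,0,0,0,0]

```text
time: 35.12
position: [0.4598, 0.3797, 0.197]
tool_rot: [[0.997, 0.083, 0.002], [0.083, -0.997, 0.001], [0.002, -0.001, -1.0]]
wrist_force: [0.5, -0.3, -0.6]
finger_gap: 0.077
grasp_force: 0.0
```

step_arm:
  motion: [-0.006,0,0.03,0,0,0,0,0,0,0,0,0,0,0,0,0,0,0]

```text
time: 35.5
position: [0.4581, 0.3793, 0.1897]
tool_rot: [[0.997, 0.083, 0.0], [0.083, -0.997, -0.0], [0.0, 0.0, -1.0]]
wrist_force: [-0.6, -0.0, -0.2]
finger_gap: 0.0769
grasp_force: 0.0
```

step_arm:
  motion: [0,0,0,0,0,0,0,0,0,0,0,0,0,0,0,0,0,0,0,0,0,0,0,0,0,0,0,0,0,0]
  gripper: 0

```text
time: 36.12
position: [0.4582, 0.3794, 0.19]
tool_rot: [[0.997, 0.083, 0.0], [0.083, -0.997, 0.0], [0.0, -0.0, -1.0]]
wrist_force: [-0.8, 0.4, 3.3]
finger_gap: 0.0265
grasp_force: 59.2
```

step_arm:
  motion: [0,0,-0.1,0,0,0,0,0,-0.2,0,0,0,0,0,-0.3,0,0,0,0,0,-0.3,0,0,0,0,0,0,0,0,0,0,0,0,0,0,0]

```text
time: 36.88
position: [0.4577, 0.379, 0.3686]
tool_rot: [[0.997, 0.083, -0.002], [0.083, -0.997, -0.001], [-0.002, 0.001, -1.0]]
wrist_force: [0.0, -1.3, -1.6]
finger_gap: 0.0262
grasp_force: 59.2
```

Run:
```python
from h import *
s=sensors.state();print(s['finger_gap'],s['position'])
plan([.6168,.1507,.37],4.8)
```

```text
0.02623750755914892 [0.45769617 0.37895875 0.36863601]
t 36.88 tool frac total [ 0.698  1.204 -0.007] rot [ 0.0007  0.0011 -0.0002] rows>= 5 per row [ 0.1395  0.2407 -0.0014]
```

step_arm:
  motion: [0.1164,0.2007,0,0,0,0,0.1164,0.2007,0,0,0,0,0.1164,0.2007,0,0,0,0,0.1164,0.2007,0,0,0,0,0.1164,0.2007,0,0,0,0,0.116,0.2005,0,0,0,0,0,0,0,0,0,0,0,0,0.2,0,0,0,0,0,0.1,0,0,0,0,0,0,0,0,0,0,0,0,0,0,0]

```text
time: 38.25
position: [0.6173, 0.1516, 0.3095]
tool_rot: [[0.996, 0.084, -0.001], [0.084, -0.996, 0.0], [-0.001, -0.0, -1.0]]
wrist_force: [0.3, -0.1, -1.2]
finger_gap: 0.0264
grasp_force: 59.4
```

Run:
```python
from h import *
s=sensors.state();print(s['finger_gap'],s['position'],s['wrist_force'])
plan([.6168,.1507,.2685],4.8)
im=snap('wrist','w9.png')
```

```text
0.026402638989207857 [0.61725516 0.15155199 0.30951658] [ 0.26917137 -0.10135911 -1.19474202]
t 38.25 tool frac total [-0.003  0.004  0.205] rot [-0.0001  0.0004  0.0002] rows>= 1 per row [-0.0025  0.0041  0.2051]
```

View pics/w9.png

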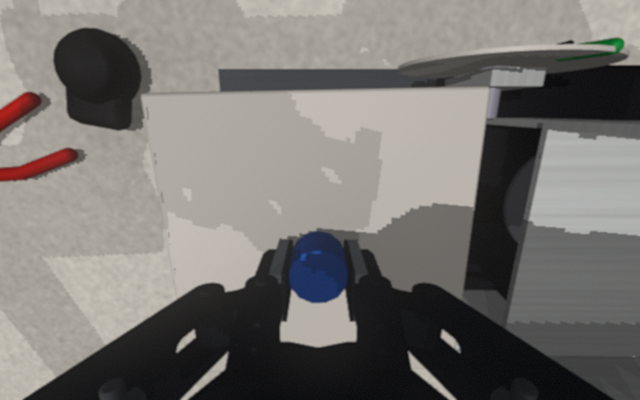

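step_arm:
  motion: [-0.003,0.004,0.08,0,0,0,0,0,0.05,0,0,0,0,0,0.04,0,0,0,0,0,0.025,0,0,0,0,0,0,0,0,0]

```text
time: 38.92
position: [0.6168, 0.1501, 0.2702]
tool_rot: [[0.997, 0.083, -0.001], [0.083, -0.997, -0.0], [-0.001, 0.0, -1.0]]
wrist_force: [0.1, -0.3, -1.8]
finger_gap: 0.0263
grasp_force: 59.4
```

step_arm:
  motion: [0,0,0.008,0,0,0,0,0,0,0,0,0,0,0,0,0,0,0]

```text
time: 39.3
position: [0.6169, 0.1501, 0.2693]
tool_rot: [[0.997, 0.083, 0.0], [0.083, -0.997, -0.0], [0.0, 0.0, -1.0]]
wrist_force: [0.5, 0.3, -1.0]
finger_gap: 0.0265
grasp_force: 59.4
```

step_arm:
  motion: [0,0,0.008,0,0,0,0,0,0,0,0,0]

```text
time: 39.55
position: [0.6169, 0.1502, 0.269]
tool_rot: [[0.997, 0.083, 0.001], [0.083, -0.997, 0.0], [0.001, 0.0, -1.0]]
wrist_force: [-2.1, -0.5, 5.5]
finger_gap: 0.0259
grasp_force: 60.4
```

step_arm:
  motion: [0,0,0,0,0,0,0,0,0,0,0,0,0,0,0,0,0,0,0,0,0,0,0,0,0,0,-0.15,0,0,0,0,0,-0.25,0,0,0,0,0,-0.3,0,0,0,0,0,-0.2,0,0,0,-0.3,0,0,0,0,0,-0.3,0,0,0,0,0,-0.3,0,0,0,0,0,0,0,0,0,0,0]
  gripper: 0.9

```text
time: 41.05
position: [0.4329, 0.1349, 0.4476]
tool_rot: [[0.996, 0.084, -0.002], [0.084, -0.996, -0.0], [-0.002, 0.0, -1.0]]
wrist_force: [1.1, 1.2, 0.1]
finger_gap: 0.0772
grasp_force: 0.0
```

Run:
```python
from h import *
s=sensors.state();print(s['finger_gap'],s['position'],s['wrist_force'])
w=snap('wrist');t=snap('scene')
for n,im,uv in(('wrist',w,0),('scene',t,0)):
  for b in blobs(im,*BL,40): print(n,b,onz(n,*b[0],.108))
cv2.imwrite('pics/c9.png',np.vstack([cv2.resize(w[:256],(640,256)),cv2.resize(t[140:280,240:440],(490,343),interpolation=2).copy() if 0 else cv2.copyMakeBorder(cv2.resize(t[140:280,240:440],(490,343),interpolation=2),0,0,0,150,0)])[:,:,::-1])
```

```text
0.07716807660636531 [0.43292326 0.13488922 0.44761259] [1.11184559 1.22143719 0.1189021 ]
wrist (array([623.5, 137.8]), 811, (604, 125, 36, 27)) [ 0.51008615 -0.16992073  0.108     ]
scene (array([88.3, 54.1]), 4306, (0, 0, 186, 101)) [-0.95702168  0.04550515  0.108     ]
scene (array([371.4, 182.7]), 69, (368, 178, 8, 10)) [0.6176698  0.15358539 0.108     ]
scene (array([259.4, 260.7]), 149, (253, 254, 14, 15)) [ 0.56357329 -0.31231933  0.108     ]
scene (array([ 88.3, 353.3]), 9435, (0, 290, 167, 110)) [ 0.4509818  -0.75538314  0.108     ]
```

View pics/c9.png

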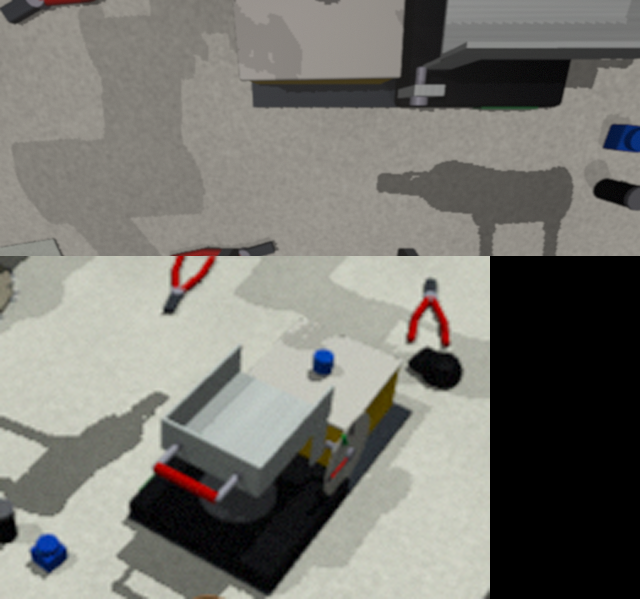

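```bash
python3 -c "
from h import *
print(close_job())"
```

```text
the job is handed in; nothing more can be done
None
```

The job is done and handed in: both orange jars present were weighed together and tipped into the tub at about 65°, the scoop is back level, and the lid is fully home, its knob back where it started in the scene camera.

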